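# Post the rejected rosette block through the reject-box flap

### The arm

A 6-joint arm with a two-finger parallel gripper is mounted at the origin on the work surface. World frame = base frame: x ahead of the robot, y to its left, z up, the work surface at z = 0. Lengths are in m, angles in rad, forces in N, time in s.
With the tool pointing down it reaches from about 0.425 to 0.95 m from the base axis. Payload 14.7 kg.
Tool frame: the origin (TCP) lies at the very end of the fingers, on their centre line; the grasp point (between the pads) lies 19 mm behind it; z points along the fingers, y is the line along which they close (so a half turn about z gives the same grasp; the last joint's range is limited). The gripper opens to 85 mm and grips with 20 to 120 N. Pads are 22 mm wide; open, the fingers measure 114 mm over their backs; the gripper's body (76 mm by 85 mm) begins 54 mm behind the grasp point. The pads swing forward as they close: fully open they stand 13 mm farther back than shut.
Start: joints at [1.182, 0.48, 1.596, -0, 1.065, -0.047], TCP at [0.218, 0.612, 0.231] pointing down, gripper open.
Joint ranges: [-2.75, 2.75], [-0.82, 2.05], [0.23, 2.67], [-1.56, 4.7], [0.09, 2.69], [-2.92, 2.92]. Speed limits (rad/s): [1.89, 1.89, 2.39, 3.01, 3.01, 3.01].

### API

Orientations are given as [roll, pitch, yaw] about the fixed x, y, z axes, in that order (R = Rz(yaw) Ry(pitch) Rx(roll)).
In Python, from rig import ctrl, eyes gives the robot as it stands.
- The arm moves only by the tool apply_moves, never from a script. Its argument "steps" is one flat list of numbers, 6 for each row, row after row: the shift along the tool's x, y, z in cm, then the turn, a rotation vector about the tool's x, y, z in rad. A call has 1 to 8 rows; each row shifts and turns the commanded pose from where the row before left it, along the tool's axes as they then stand; what a row does not reach is not made up. A row lasts 1/12 s, in which the tool goes at most 41.7 mm and 7.16 degrees, less where a joint would pass 70% of its speed; a pose out of reach is approached as far as the arm can. A call with a gripper value outside its range is refused whole. "gripper" is the finger opening in cm, from 0 to 8.54, set as the call begins (left out, the last holds). The fingers move at their own pace and stop on an object; "grip_force" is the grip in N (left out, the last holds). Time passes only in rows, so rows that do not move let the fingers close. It gives the time, the measured TCP pose, the force, the opening and the grip force at its end, in the units of the state.
- ctrl.get_obs(): the state, without advancing time (a new reading comes with each control period).
- eyes.snapshot(name): name is "scene" or "side" or "wrist"; returns the picture (480x640x3 uint8, red, green, blue); there is no depth.
- eyes.camera_model(name): a dict with "fx", "fy", "cx", "cy" (pixels), "R" (3x3) and "t" (3): a world point X has camera coordinates R X + t. Camera axes: x right, y down, z forward; pixel columns grow to the right and rows downward; lengths in m; the calibration is good to about 2 mm. A picture is of the moment at which its call begins: read the wrist's pose just before it. camera_model takes no time and is no camera call; for the wrist camera it gives the pose at the moment of the call.
- ctrl.finish_job(): hands the job in; it is judged then, once.
The state is a dict: "time": time; "q": joint angles; "dq": joint speeds; "joint_efforts": joint torques, N m; "eef_pos": TCP position; "tool_rot": TCP orientation; "contact_force": force on the tool from outside, world axes, zero at the start; "wrist_torque": the same for the moment, N m; "gripper_width": finger opening in m; "finger_force": force on a finger pad.
Only numpy, scipy, OpenCV 4.12 (cv2) and the standard library are available. Lean on these libraries where they do the work, as an engineer would, in place of code of your own. Each camera call takes 0.05 s, during which the arm holds its last target. There are 200 camera calls.

### The job

Two turned rosette blocks lie on the steel apron of the red reject box. Using light fingertip pushes only, never gripping or lifting it, slide the block with the red crayon cross along the apron and through the yellow flap until it drops down the chute inside, then draw the hand back out so that the flap swings shut behind it. Leave the good, unmarked block where it lies on the apron, and do not disturb the other things on the bench.

Things in the scene. Friction and masses are not known exactly. Their poses are not given: they have to be found in the camera images.
- chute: Red steel reject box bolted to the bench, 286 mm wide, 220 mm deep, clear lid 138 mm above the bench, apron in front. Origin: bench level, middle of the front wall. x points into the box (the way blocks are pushed), y to the left seen that way, z up. Yaw within 20 degrees of the bench's.
- apron (a point): Middle of the apron's top: a flat, level, fixed steel plate 70 mm above the bench, without rims (a block pushed over its edge falls). In the box's frame it spans x = -185 mm (near edge) to 0 (front wall), y = -140 to +140 mm.
- opening (a point): Middle of the opening's foot, on the apron at the front wall (3 mm thick). The opening is 140 mm wide (70 mm either side) and 52 mm high to the flap's rod; over it a solid header up to 138 mm above the bench. Upright fingers stop at the header; fingers slanted 25 to 45 degrees forward can reach in under it the 5 to 15 mm that the job needs.
- sill (a point): Middle of the sill's inner edge: the apron runs on level through the opening, lined with slick white plastic, to here, 37 mm inside the front wall; then a ramp of the same falls at 50 degrees to a rubber floor 8 mm above the bench. A block tips and slides in once its middle is about 5 mm past this edge.
- flap (a joint): Yellow plastic gravity flap, 150 mm wide, 53 mm long, 25 g, hung from a rod 127 mm above the bench, 5 mm inside the front wall; lower edge 4 mm above the apron. 0 = shut; grows (rad) as it swings inwards (only) and up, to 1.4. Opens with under 2 N; a block pushed under it lifts it to about 1 rad. Lightly damped, falls shut in about 1 s when nothing is under it.
- reject: Block to post: square beech rosette block 66 x 66 mm, 28 mm thick, about 90 g, red cross corner to corner on its ringed top. Origin: its centre; z up, x and y along its sides. Starts flat on the left or right half of the apron, 74 to 90 mm off the box's middle line, 80 to 130 mm before the front wall, turned up to 20 degrees from the box's axes. Friction about 0.6.
- good: The good block: the same 66 x 66 x 28 mm rosette block without the cross, on the other half of the apron. Origin: its centre. To stay where it is.
- caliper: Caliper with a black slide, 230 x 75 mm, 14 mm high, lying on the bench to the right (y below -0.3 m). Origin: the middle of its beam at bench level, x along the beam.
- gouge: Turning gouge, dark handle and steel blade, 435 mm long, 34 mm high, lying on the bench to the left along x. Origin: at bench level near its middle.
- mallet: Beech carver's mallet standing on its head to the right, 92 mm across, 222 mm high. Origin: centre of its foot.
- oil: Green bottle to the left, beside the box, 64 mm across, 170 mm high. Origin: centre of its foot.
- wax: Amber jar with a brass lid, to the right, 84 mm across, 60 mm high. Origin: centre of its foot.
- brush: Small hand brush lying on the bench to the left, near the robot. Origin: at bench level below its middle.
Things that resemble listed ones, but are neither listed nor needed, are in the scene too. Leave any black, green or purple look-alike of the reject alone.

How it is judged:
By the outcome, as a careful person would: the job done as asked, in the order asked, and still so for the second after the job is handed in, with the robot touching nothing.
It also fails if it takes over 48 s, if anything falls off the work surface, if the arm or the gripper's body presses on something with over 40 N, if the wrist force passes 120 N, or if a joint passes its speed limit or range.

## Working session

There is one attempt and no reset: what is moved stays moved. The work goes in short steps, Python scripts to look and compute and a tool call to move; the robot and the scene stay as the last step left them, time stands still between calls to the robot, and variables do not carry over. Pictures are saved under pics/ and viewed, at most 10 in all, crops included, and the job is handed in when it is done.

Besides the shell and the picture viewer there is one more tool, called after "Emit:" as name(argument=value, ...), one argument or row to a line, values as JSON. apply_moves: Moves the arm, as the interface text tells. Its arguments: {"type":"object","properties":{"steps":{"type":"array"},"gripper":{"type":"number"},"grip_force":{"type":"number"}},"required":["steps"]}

```bash
mkdir -p pics; ls; python3 - <<'E'
from rig import ctrl, eyes
import cv2
o=ctrl.get_obs(); print(o['time'],o['eef_pos'],o['tool_rot'],o['gripper_width'])
for n in ("scene","side"):
    cv2.imwrite(f"pics/{n}0.png",eyes.snapshot(n)[:,:,::-1]); m=eyes.camera_model(n); print(n,m)
E
```

```text
pics
0.0 [0.21768534 0.61200818 0.23066381] [-3.14037763e+00 -6.94313321e-05  2.79976824e+00] 0.08536687480259432
scene {'fx': 443.31149129554615, 'fy': 443.31149129554615, 'cx': 316.9007583221472, 'cy': 237.02498816210766, 'R': array([[-0.20003524,  0.97978544,  0.00252968],
       [ 0.83554587,  0.17193425, -0.52182537],
       [-0.51171184, -0.1022698 , -0.85304858]]), 't': array([ 0.09624372, -0.34113342,  1.42808177])}
side {'fx': 497.99632355568883, 'fy': 497.99632355568883, 'cx': 328.7269927932772, 'cy': 234.97029568863627, 'R': array([[ 0.71661286, -0.69718306,  0.02004441],
       [-0.32363557, -0.35783779, -0.87590646],
       [ 0.6178398 ,  0.62119875, -0.4820644 ]]), 't': array([-0.3440445 ,  0.2569453 ,  1.20603602])}
```

View pics/scene0.png

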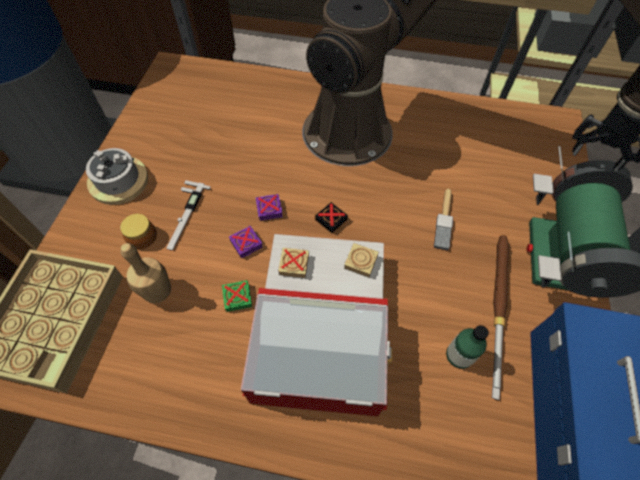

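View pics/side0.png

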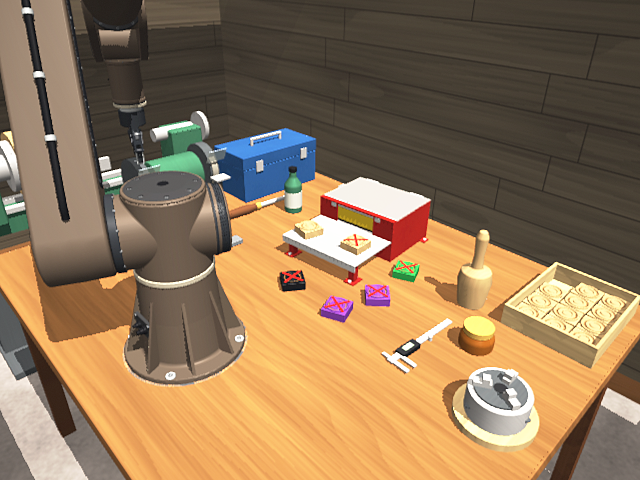

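The scene view shows the reject (red cross) at about (293,262), the good block at (361,260), and the apron corners near (272,237) and (384,242). The box lies beyond them. The black, purple and green look-alikes are on the bench. I'll zoom in for the corners.

```bash
cat > h.py <<'E'
import numpy as np
from rig import ctrl, eyes
def px2w(m,u,v,z):
    d=m['R'].T@np.array([(u-m['cx'])/m['fx'],(v-m['cy'])/m['fy'],1]); c=-m['R'].T@m['t']
    return c+d*(z-c[2])/d[2]
def w2px(m,X):
    p=m['R']@np.array(X)+m['t']; return np.array([m['fx']*p[0]/p[2]+m['cx'],m['fy']*p[1]/p[2]+m['cy']])
E
python3 - <<'E'
import cv2
a=cv2.imread('pics/scene0.png')[225:325,245:405]
cv2.imwrite('pics/crop0.png',cv2.resize(a,None,fx=5,fy=5,interpolation=cv2.INTER_CUBIC))
E
```

```text
(no output)
```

View pics/crop0.png

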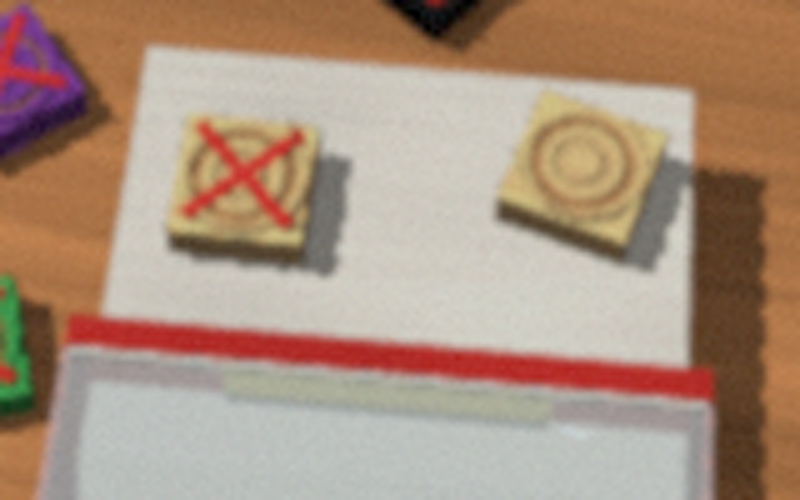

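```bash
cat > pose.py <<'E'
from h import *
m=eyes.camera_model('scene')
P=lambda c,z:px2w(m,245+(c[0]-2)/5,225+(c[1]-2)/5,z)
nr,nl=P((147,46),.07),P((692,90),.07)
hr,hl=P((68,318),.138),P((714,370),.138)
print(nr,nl,np.linalg.norm(nl-nr),hr,hl,np.linalg.norm(hl-hr))
for a,b in((nr,nl),(hr,hl)):
    d=b-a; print('yaw',np.degrees(np.arctan2(-d[0],d[1])),(a+b)/2)
for n,c in dict(rej=[(190,117),(320,125),(303,245),(170,235)],good=[(545,92),(665,130),(628,245),(498,205)]).items():
    w=np.array([P(k,.098) for k in c]); print(n,w.mean(0),[np.linalg.norm(w[i]-w[i-1]) for i in range(4)]); d=w[1]-w[0]; e=w[2]-w[3];print([np.degrees(np.arctan2(-k[0],k[1])) for k in(d,e)])
E
python3 pose.py
```

```text
[ 0.46593444 -0.1160608   0.07      ] [0.43558449 0.16231159 0.07      ] 0.2800219778051382 [ 0.65123985 -0.09904926  0.138     ] [0.61828444 0.18589121 0.138     ] 0.2868399090287361
yaw 6.222177728168459 [0.45075946 0.0231254  0.07      ]
yaw 6.597354325901707 [0.63476214 0.04342097 0.138     ]
rej [ 0.54631884 -0.04390792  0.098     ] [np.float64(0.06515164835240457), np.float64(0.06397685110369367), np.float64(0.06599881047931505), np.float64(0.06350863515244484)]
[np.float64(7.568363771885907), np.float64(6.820554566369967)]
good [0.5066336  0.11493111 0.098     ] [np.float64(0.06789071085612683), np.float64(0.06166554888891621), np.float64(0.06656726758670282), np.float64(0.06461422140583578)]
[np.float64(-8.893225452228474), np.float64(-7.7270904135155)]
```

Box origin is about (0.635, 0.043), yaw 6.4°. In the box frame the reject is at (-98, -77) mm and the good block at (-120, +85) mm. Plan: 
1. Push the reject sideways with the finger's back.
2. Push it forward with two fingertips.

First I'll move to a point above the reject's right side.

Emit:
apply_moves(
  steps=[-2.8,-2.88,0,0,0,0,-2.8,-2.88,0,0,0,0,-2.8,-2.88,0,0,0,0,-2.8,-2.88,0,0,0,0,-2.8,-2.88,0,0,0,0,-2.8,-2.88,0,0,0,0,-2.8,-2.88,0,0,0,0,-2.8,-2.88,0,0,0,0],
  gripper=3,
)

```text
time: 0.77
eef_pos: [0.3518, 0.3184, 0.2312]
tool_rot: [-3.141, -0.0, 2.8]
contact_force: [1.4, 0.8, 0.1]
gripper_width: 0.0299
finger_force: 0.0
```

Emit:
apply_moves(
  steps=[-2.8,-2.88,0,0,0,0,-2.8,-2.88,0,0,0,0,-2.8,-2.88,0,0,0,0,-2.8,-2.88,0,0,0,0,-2.8,-2.88,0,0,0,0,-2.8,-2.88,0,0,0,0,-2.8,-2.88,0,0,0,0,-2.8,-2.88,0,0,0,0],
)

```text
time: 1.43
eef_pos: [0.4857, 0.026, 0.2313]
tool_rot: [-3.142, -0.0, 2.8]
contact_force: [1.4, 0.6, -0.5]
gripper_width: 0.0297
finger_force: 0.0
```

Emit:
apply_moves(
  steps=[-2.8,-2.88,0,0,0,0,-2.8,-2.88,0,0,0,0,-2.8,-2.88,0,0,0,0,-2.8,-2.88,0,0,0,0,0,0,0,0,0,-0.112,0,0,0,0,0,-0.112,0,0,0,0,0,-0.112,0,0,0,0,0,-0.112],
)

```text
time: 2.1
eef_pos: [0.5521, -0.1183, 0.2309]
tool_rot: [3.141, -0.001, -3.031]
contact_force: [0.0, 0.1, 0.4]
gripper_width: 0.0303
finger_force: 0.0
```

```bash
python3 - <<'E'
from h import *
import cv2
m=eyes.camera_model('wrist'); im=eyes.snapshot('wrist')[:,:,::-1].copy(); cv2.imwrite('pics/w1.png',im)
import pickle; pickle.dump(m,open('w1.pkl','wb'))
def box(x,y,z,a=np.radians(6.4)):
    return np.array([.635+x*np.cos(a)-y*np.sin(a),.0434+x*np.sin(a)+y*np.cos(a),z])
for p in [(-.185,-.14,.07),(0,-.14,.07),(0,-.143,.138),(-.0976-.033,-.077-.033,.098),(-.0976+.033,-.077-.033,.098)]: print(p,w2px(m,box(*p)).round())
print(w2px(m,ctrl.get_obs()['eef_pos']))
E
```

```text
(-0.185, -0.14, 0.07) [334. 113.]
(0, -0.14, 0.07) [332. 323.]
(0, -0.143, 0.138) [331. 368.]
(-0.1306, -0.11, 0.098) [374. 187.]
(-0.0646, -0.11, 0.098) [371. 268.]
[320.51588396 298.25248896]
```

View pics/w1.png

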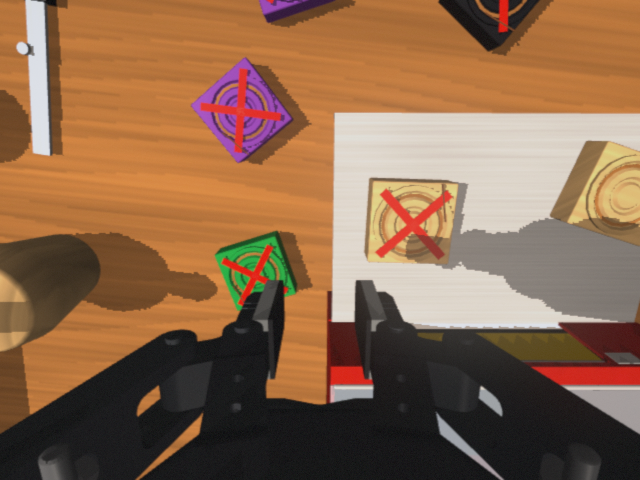

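The wrist view matches the box prediction: apron corner at (334,113), front wall at row 323. The reject's left corners are at (370,178) and (367,262), so it lies at about bx = -104, by = -80 mm. I'll go down on its right side and push it left.

Emit:
apply_moves(
  steps=[0.4,-0.4,3.0,0,0,0,0,0,4.0,0,0,0,0,0,4.0,0,0,0,0,0,3.0,0,0,0,0,0,1.4,0,0,0,0,0,0,0,0,0,0,0.7,0,0,0,0,0,0.4,0,0,0,0],
)

```text
time: 2.82
eef_pos: [0.5482, -0.111, 0.0783]
tool_rot: [-3.141, 0.001, -3.037]
contact_force: [0.5, 0.2, -0.1]
gripper_width: 0.03
finger_force: 0.0
```

Emit:
apply_moves(
  steps=[0,0.7,0,0,0,0,0,0.8,0,0,0,0,0,0.8,0,0,0,0,0,0.8,0,0,0,0,0,0.8,0,0,0,0,0,0.8,0,0,0,0,0,0.6,0,0,0,0,0,0.3,0,0,0,0],
)

```text
time: 3.48
eef_pos: [0.5416, -0.0547, 0.0773]
tool_rot: [3.142, -0.0, -3.035]
contact_force: [0.1, -1.7, 2.1]
gripper_width: 0.0297
finger_force: 0.6
```

```bash
cat > look.py <<'E'
import sys,cv2
from h import *
A=np.radians(6.4)
o=ctrl.get_obs(); d=np.array(o['eef_pos'])[:2]-[.635,.0434]
print(o['time'],'TCP box',d@[np.cos(A),np.sin(A)],d@[-np.sin(A),np.cos(A)],o['eef_pos'][2],o['q'],o['contact_force'])
im=eyes.snapshot('scene')[:,:,::-1][225:325,245:405]
cv2.imwrite(sys.argv[1],cv2.resize(im,None,fx=5,fy=5,interpolation=cv2.INTER_CUBIC))
E
python3 look.py pics/c2.png
```

```text
3.4833 TCP box -0.10379604498046589 -0.0871025973473334 0.07730521954582831 [-1.56433439e-01  5.43975028e-01  1.97069987e+00  5.26692178e-05
  6.27105347e-01 -1.83416764e+00] [ 0.07322698 -1.71652035  2.05713417]
```

View pics/c2.png

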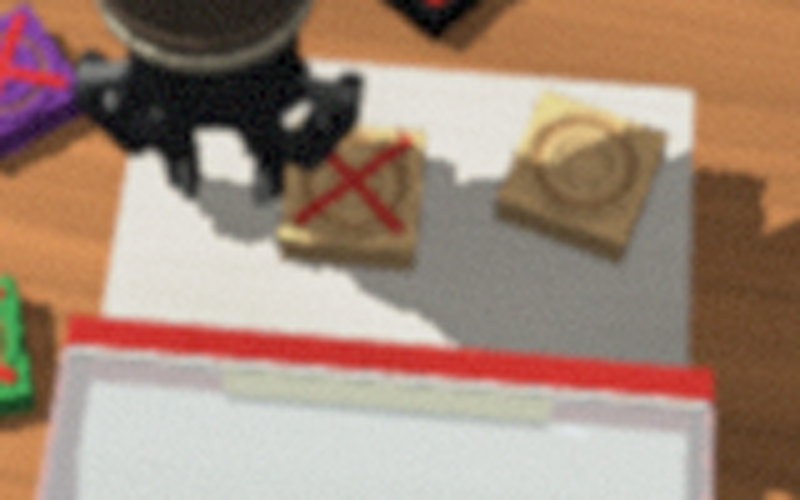

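The reject slid left about 55 mm without turning and is now around by = -25 mm. I'll push it 15 mm more, then go round behind it.

Emit:
apply_moves(
  steps=[0,0.8,0,0,0,0,0,0.5,0,0,0,0,0,0.2,0,0,0,0,0,0,0,0,0,0,0,-1.0,0,0,0,0,0,0,-3.0,0,0,0,2.0,0,-3.0,0,0,0,3.0,1.5,0,0,0,0],
)

```text
time: 4.2
eef_pos: [0.4946, -0.0437, 0.1413]
tool_rot: [-3.139, 0.008, -3.036]
contact_force: [1.2, 0.3, 1.4]
gripper_width: 0.0299
finger_force: 0.0
```

Emit:
apply_moves(
  steps=[1.4,2.5,0,0,0,0,0,2.9,0,0,0,0,0,0,2.5,0,0,0,0,0,2.5,0,0,0,0,0,0.9,0,0,0,0,0,0,0,0,0],
)

```text
time: 4.7
eef_pos: [0.469, 0.0106, 0.0767]
tool_rot: [3.141, -0.004, -3.036]
contact_force: [-0.7, -0.2, -0.7]
gripper_width: 0.0298
finger_force: 0.0
```

```bash
python3 look.py pics/c3.png
```

```text
4.7 TCP box -0.16860768872803997 -0.014125186384556338 0.07669780013118799 [-4.20646957e-02  4.74382995e-01  2.13703857e+00 -9.39134727e-05
  5.33740329e-01 -1.71867439e+00] [-0.65466413 -0.19134057 -0.66805792]
```

View pics/c3.png

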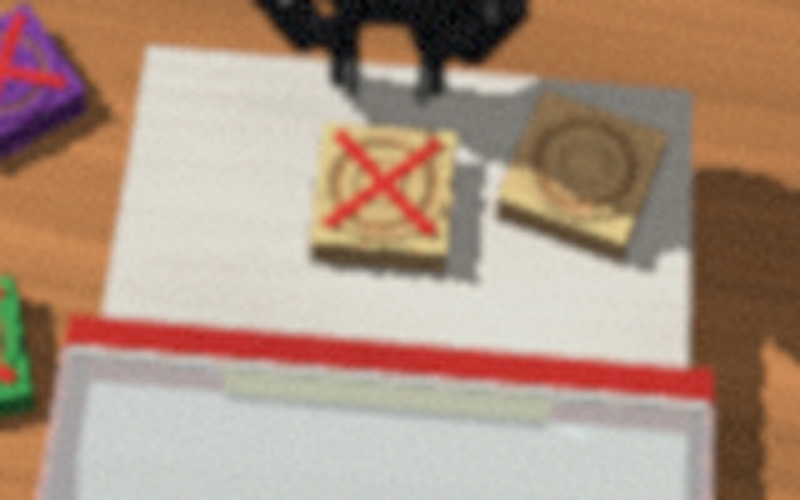

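The reject is now centred at about by = -9 mm, still straight, and the good block is untouched. Next I'll push it forward with upright fingers.

Emit:
apply_moves(
  steps=[-0.9,0.4,0,0,0,0,-0.9,0,0,0,0,0,-0.9,0,0,0,0,0,-1.1,0,0,0,0,0,-1.2,0,0,0,0,0,-1.2,0,0,0,0,0,-1.2,0,0,0,0,0,-1.0,0,0,0,0,0],
)

```text
time: 5.42
eef_pos: [0.5554, 0.0241, 0.0788]
tool_rot: [-3.141, 0.001, -3.035]
contact_force: [-1.3, -0.7, 0.6]
gripper_width: 0.03
finger_force: 0.5
```

Emit:
apply_moves(
  steps=[-0.6,0,0,0,0,0,-0.3,0,0,0,0,0,0,0,0,0,0,0,1.5,0,0,0,0,0,1.5,0,-1.5,0,0,0,0,0,-1.5,0,0,0],
)

```text
time: 5.92
eef_pos: [0.5281, 0.0216, 0.1075]
tool_rot: [3.141, -0.005, -3.035]
contact_force: [0.4, -0.1, -0.4]
gripper_width: 0.0301
finger_force: 0.0
```

Emit:
apply_moves(
  steps=[0,0,0,0,-0.11,0,0,0,0,0,-0.11,0,0,0,0,0,-0.11,0,0,0,0,0,-0.11,0,0,0,0,0,-0.11,0,0,0,0,0,-0.11,0,0,0,0,0,0,0],
)

```text
time: 6.5
eef_pos: [0.5375, 0.0402, 0.1168]
tool_rot: [3.095, 0.385, -3.035]
contact_force: [-1.1, 0.2, -0.6]
gripper_width: 0.0299
finger_force: 0.0
```

```bash
python3 look.py pics/c4.png
```

```text
6.5 TCP box -0.09726058092826732 0.007646146372746385 0.11675153862018411 [-0.05499254  0.3849023   2.27889099  0.79555121  0.14872651 -2.51104405] [-1.12343027  0.2025208  -0.58199827]
```

View pics/c4.png

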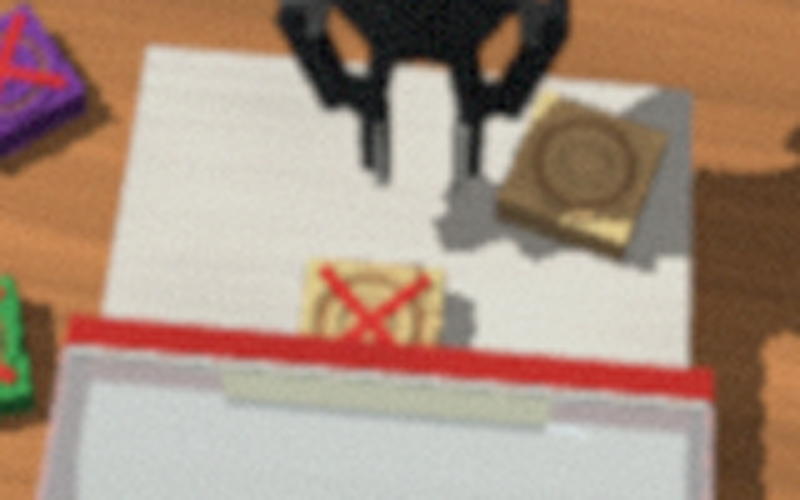

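The wrist is near its limit (q5 = 0.15), so only about 22° of tilt is possible here. I'll fit the arm geometry to see what tilt is available farther forward, and locate the block.

```bash
cat > kin.py <<'E'
from h import *
D=[(np.hypot(.21769,.61201),.2307,.48,1.596),(np.hypot(.5416,-.0547),.0773,.543975,1.9707),(np.hypot(.46905,.0106),.0767,.474383,2.137039)]
A=[];b=[]
for r,z,q2,q3 in D:
    s=q2+q3
    A+=[[1,0,np.sin(q2),np.sin(s),np.cos(s)],[0,1,np.cos(q2),np.cos(s),-np.sin(s)]];b+=[r,z]
X,res,_,_=np.linalg.lstsq(np.array(A),b,rcond=None)
print('a,h-Lt,L1,L2c,L2s',X,res)
from scipy.spatial.transform import Rotation as Ro
q2,q3=.3849023,2.27889099;s=q2+q3
w=[X[0]+X[2]*np.sin(q2)+X[3]*np.sin(s)+X[4]*np.cos(s),X[1]+X[2]*np.cos(q2)+X[3]*np.cos(s)-X[4]*np.sin(s)]
zt=Ro.from_euler('xyz',[3.095,.385,-3.035]).as_matrix()[:,2]
print('zt',zt); r=np.hypot(.5375,.0402)
print('Lt from r',(r-w[0])/np.hypot(*zt[:2]),'from z',(.1168-w[1])/(1+zt[2]))
E
python3 kin.py; python3 - <<'E'
from h import *
m=eyes.camera_model('scene')
a,b=[px2w(m,245+(u-2)/5,225+(v-2)/5,.098) for u,v in((310,258),(443,265))]
A=np.radians(6.4)
for p in(a,b):
    d=p[:2]-[.635,.0434]; print(d@[np.cos(A),np.sin(A)],d@[-np.sin(A),np.cos(A)])
E
```

```text
a,h-Lt,L1,L2c,L2s [-0.00374272 -0.06460757  0.60961604  0.44412405  0.03474197] [2.51346342e-07]
zt [ 0.3680671   0.08622417 -0.92579263]
Lt from r 0.37161851670385015 from z 0.360549526249834
-0.05879314408782069 -0.04176676634031525
-0.06083785016862407 0.02109436198574614
```

```bash
cat >> kin.py <<'E'
from scipy.optimize import fsolve
Lt=.365
def ik(r,z,th):
    W=np.array([r-Lt*np.sin(th),z-Lt+Lt*np.cos(th)])
    f=lambda q:[X[0]+X[2]*np.sin(q[0])+X[3]*np.sin(q[0]+q[1])+X[4]*np.cos(q[0]+q[1])-W[0],X[1]+X[2]*np.cos(q[0])+X[3]*np.cos(q[0]+q[1])-X[4]*np.sin(q[0]+q[1])-W[1]]
    q,_,k,_=fsolve(f,[.4,2.2],full_output=True); return q[0],q[1],np.pi-th-sum(q),k
for r in(.53,.57,.60,.64):
  for t in(15,20,25,30,35,40,45): print(r,t,np.round(ik(r,.082,np.radians(t)),2))
E
python3 kin.py|tail -28
```

```text
0.53 15 [0.46 2.22 0.21 1.  ]
0.53 20 [0.46 2.29 0.05 1.  ]
0.53 25 [ 0.46  2.36 -0.12  1.  ]
0.53 30 [ 0.49  2.43 -0.3   1.  ]
0.53 35 [ 0.53  2.5  -0.5   1.  ]
0.53 40 [ 0.6   2.56 -0.72  1.  ]
0.53 45 [ 0.69  2.63 -0.96  1.  ]
0.57 15 [0.49 2.13 0.26 1.  ]
0.57 20 [0.49 2.2  0.11 1.  ]
0.57 25 [ 0.49  2.27 -0.06  1.  ]
0.57 30 [ 0.51  2.34 -0.23  1.  ]
0.57 35 [ 0.54  2.41 -0.42  1.  ]
0.57 40 [ 0.59  2.47 -0.62  1.  ]
0.57 45 [ 0.66  2.53 -0.84  1.  ]
0.6 15 [0.52 2.06 0.3  1.  ]
0.6 20 [0.51 2.13 0.15 1.  ]
0.6 25 [ 0.51  2.21 -0.01  1.  ]
0.6 30 [ 0.52  2.28 -0.18  1.  ]
0.6 35 [ 0.55  2.34 -0.36  1.  ]
0.6 40 [ 0.59  2.41 -0.56  1.  ]
0.6 45 [ 0.65  2.47 -0.76  1.  ]
0.64 15 [0.56 1.97 0.35 1.  ]
0.64 20 [0.55 2.05 0.2  1.  ]
0.64 25 [0.54 2.12 0.05 1.  ]
0.64 30 [ 0.55  2.19 -0.12  1.  ]
0.64 35 [ 0.57  2.25 -0.29  1.  ]
0.64 40 [ 0.6   2.32 -0.48  1.  ]
0.64 45 [ 0.65  2.38 -0.67  1.  ]
```

```bash
cat > goto.py <<'E'
import sys
from h import *
from scipy.spatial.transform import Rotation as Ro
A=np.radians(6.4)
def boxp(x,y,z): return np.array([.635+x*np.cos(A)-y*np.sin(A),.0434+x*np.sin(A)+y*np.cos(A),z])
def rel(p,R,tp,tR):
    return (R.inv().apply(tp-p)*100).round(2),(R.inv()*tR).as_rotvec().round(3)
o=ctrl.get_obs(); p=np.array(o['eef_pos']); R=Ro.from_euler('xyz',o['tool_rot'])
d=p[:2]-boxp(0,0,0)[:2]
print(o['time'],'box',(d@[np.cos(A),np.sin(A)]).round(4),(d@[-np.sin(A),np.cos(A)]).round(4),p[2].round(4),o['tool_rot'].round(3),'q',o['q'].round(2),o['contact_force'].round(1))
for a in sys.argv[1:]:
    x,y,z,t,yaw=map(float,a.split(','))
    tp=boxp(x,y,z); tR=Ro.from_euler('xyz',[np.pi,np.radians(t),A+yaw])
    print(a,*rel(p,R,tp,tR)); p,R=tp,tR
E
python3 goto.py -.095,-.010,.11,14,3.14159 -.085,-.010,.079,14,3.14159 -.03,-.01,.079,20,3.14159 0,-.01,.079,22,3.14159
```

```text
6.55 box -0.0972 0.0074 0.1165 [ 3.096  0.383 -3.035] q [-0.05  0.39  2.28  0.78  0.15 -2.5 ] [ 0.3 -0.6  0.9]
-.095,-.010,.11,14,3.14159 [ 0.03 -1.77  0.61] [ 0.044  0.139 -0.002]
-.085,-.010,.079,14,3.14159 [-0.22  0.    3.25] [0. 0. 0.]
-.03,-.01,.079,20,3.14159 [-5.34  0.    1.33] [-0.    -0.105 -0.   ]
0,-.01,.079,22,3.14159 [-2.82  0.    1.03] [-0.    -0.035 -0.   ]
```

Emit:
apply_moves(
  steps=[0,-0.9,0.3,0.022,0.07,0,0,-0.9,0.3,0.022,0.07,0,0,0,0,0,0,0,-0.1,0,1.6,0,0,0,-0.1,0,1.6,0,0,0,0,0,0,0,0,0,0,0,0,0,0,0],
)

```text
time: 7.13
eef_pos: [0.5518, 0.0418, 0.0833]
tool_rot: [3.099, 0.324, -3.03]
contact_force: [-1.2, -0.3, 0.7]
gripper_width: 0.0299
finger_force: 0.0
```

```bash
python3 goto.py -.085,-.010,.079,14,3.14159 -.03,-.01,.079,20,3.14159 0,-.01,.079,22,3.14159
```

```text
7.1333 box -0.0829 0.0077 0.0833 [ 3.099  0.324 -3.03 ] q [-0.04  0.47  2.22  0.59  0.16 -2.3 ] [-1.2 -0.3  0.7]
-.085,-.010,.079,14,3.14159 [ 0.34 -1.78  0.26] [0.043 0.08  0.002]
-.03,-.01,.079,20,3.14159 [-5.34  0.    1.33] [-0.    -0.105 -0.   ]
0,-.01,.079,22,3.14159 [-2.82  0.    1.03] [-0.    -0.035 -0.   ]
```

Emit:
apply_moves(
  steps=[0.2,-0.9,-0.3,0.022,0.05,0,0.1,-0.9,-0.3,0.022,0.05,0,0,0,0,0,0,0,0,0,0,0,0,0],
)

```text
time: 7.47
eef_pos: [0.5517, 0.033, 0.0875]
tool_rot: [3.12, 0.263, -3.025]
contact_force: [-0.7, 0.0, 0.4]
gripper_width: 0.03
finger_force: 0.0
```

```bash
python3 goto.py -.085,-.010,.079,14,3.14159 -.03,-.01,.079,20,3.14159 0,-.01,.079,22,3.14159
```

```text
7.4667 box -0.0839 -0.001 0.0875 [ 3.12   0.263 -3.025] q [-0.04  0.47  2.17  0.24  0.26 -1.95] [-0.7  0.   0.4]
-.085,-.010,.079,14,3.14159 [ 0.33 -0.92  0.77] [0.023 0.019 0.005]
-.03,-.01,.079,20,3.14159 [-5.34  0.    1.33] [-0.    -0.105 -0.   ]
0,-.01,.079,22,3.14159 [-2.82  0.    1.03] [-0.    -0.035 -0.   ]
```

Emit:
apply_moves(
  steps=[0.3,-0.9,0.7,0.023,0.02,0.005,0,0,0,0,0,0,0,0,0,0,0,0],
)

```text
time: 7.72
eef_pos: [0.5506, 0.0245, 0.0788]
tool_rot: [3.14, 0.241, -3.031]
contact_force: [0.7, -1.0, -0.1]
gripper_width: 0.0299
finger_force: 0.0
```

```bash
python3 goto.py -.085,-.010,.079,14,3.14159 -.045,-.01,.079,17,3.14159 0,-.01,.079,22,3.14159
```

```text
7.7167 box -0.0859 -0.0094 0.0788 [ 3.14   0.241 -3.031] q [-0.03  0.48  2.16  0.14  0.26 -1.85] [ 0.7 -1.  -0.1]
-.085,-.010,.079,14,3.14159 [-0.1  -0.06 -0.  ] [ 0.001 -0.003 -0.001]
-.045,-.01,.079,17,3.14159 [-3.88  0.    0.97] [-0.    -0.052 -0.   ]
0,-.01,.079,22,3.14159 [-4.3   0.    1.32] [-0.    -0.087 -0.   ]
```

Emit:
apply_moves(
  steps=[-0.8,0,0.2,0,-0.01,0,-0.8,0,0.2,0,-0.01,0,-0.8,0,0.2,0,-0.01,0,-0.8,0,0.2,0,-0.01,0,-0.7,0,0.17,0,-0.01,0,0,0,0,0,0,0],
)

```text
time: 8.22
eef_pos: [0.5927, 0.0285, 0.0797]
tool_rot: [-3.141, 0.293, -3.031]
contact_force: [-0.9, -0.7, -0.5]
gripper_width: 0.0303
finger_force: 0.0
```

```bash
python3 goto.py -.02,-.01,.079,20,3.14159 0,-.01,.079,22,3.14159; python3 -c "
from rig import eyes
import cv2
a=eyes.snapshot('side')[:,:,::-1][160:280,260:460]
cv2.imwrite('pics/s5.png',cv2.resize(a,None,fx=4,fy=4,interpolation=cv2.INTER_CUBIC))"
```

```text
8.2167 box -0.0437 -0.0101 0.0797 [-3.141  0.293 -3.031] q [-0.03  0.51  2.11  0.17  0.23 -1.87] [-0.9 -0.7 -0.5]
-.02,-.01,.079,20,3.14159 [-2.25  0.01  0.75] [-0.001 -0.056 -0.001]
0,-.01,.079,22,3.14159 [-1.88  0.    0.68] [-0.    -0.035 -0.   ]
```

View pics/s5.png

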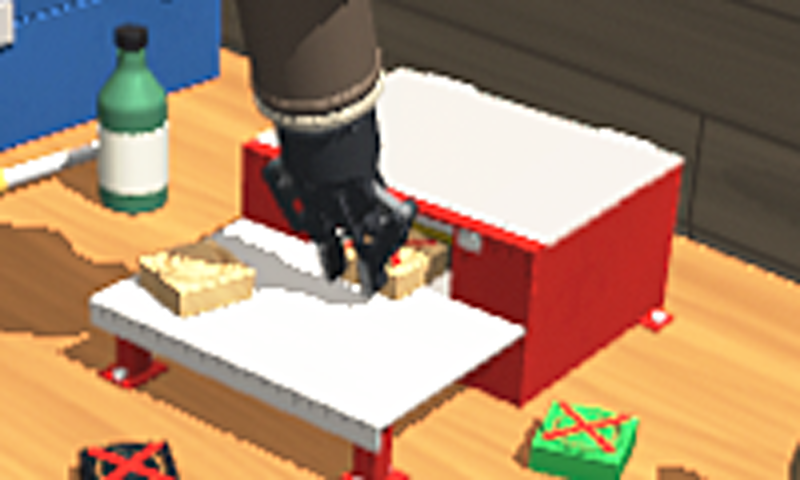

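The reject is entering under the flap, squarely between both fingertips at about (370,265) in the crop, and the good block is untouched. I'll keep pushing in small steps with growing tilt.

Emit:
apply_moves(
  steps=[-0.6,0,0.19,0,-0.014,0,-0.6,0,0.19,0,-0.014,0,-0.6,0,0.19,0,-0.014,0,-0.5,0,0.19,0,-0.014,0,0,0,0,0,0,0],
)

```text
time: 8.68
eef_pos: [0.6159, 0.031, 0.0792]
tool_rot: [-3.141, 0.348, -3.031]
contact_force: [0.0, 0.4, 0.4]
gripper_width: 0.03
finger_force: 0.0
```

```bash
python3 goto.py -.01,-.01,.079,21,3.14159 0,-.01,.079,22,3.14159
```

```text
8.6833 box -0.0204 -0.0102 0.0792 [-3.141  0.348 -3.031] q [-0.03  0.53  2.1   0.28  0.17 -1.97] [0.  0.4 0.4]
-.01,-.01,.079,21,3.14159 [-0.97  0.02  0.37] [-0.001 -0.018 -0.001]
0,-.01,.079,22,3.14159 [-0.93  0.    0.36] [-0.    -0.017 -0.   ]
```

Emit:
apply_moves(
  steps=[-0.5,0,0.19,0,-0.01,0,-0.5,0,0.19,0,-0.01,0,-0.5,0,0.19,0,-0.01,0,-0.4,0,0.17,0,0,0,0,0,0,0,0,0],
)

```text
time: 9.1
eef_pos: [0.6363, 0.0332, 0.0792]
tool_rot: [-3.141, 0.377, -3.031]
contact_force: [0.6, 0.7, -0.3]
gripper_width: 0.03
finger_force: 0.0
```

```bash
python3 goto.py .006,-.01,.079,21.5,3.14159; python3 -c "
from rig import eyes
import cv2
a=eyes.snapshot('scene')[:,:,::-1][250:410,230:405]
cv2.imwrite('pics/s6.png',cv2.resize(a,None,fx=3.6,fy=3.6,interpolation=cv2.INTER_CUBIC))"
```

```text
9.1 box 0.0002 -0.0102 0.0792 [-3.141  0.377 -3.031] q [-0.02  0.54  2.08  0.34  0.15 -2.03] [ 0.6  0.7 -0.3]
.006,-.01,.079,21.5,3.14159 [-0.54  0.03  0.23] [-0.001  0.002 -0.001]
```

View pics/s6.png

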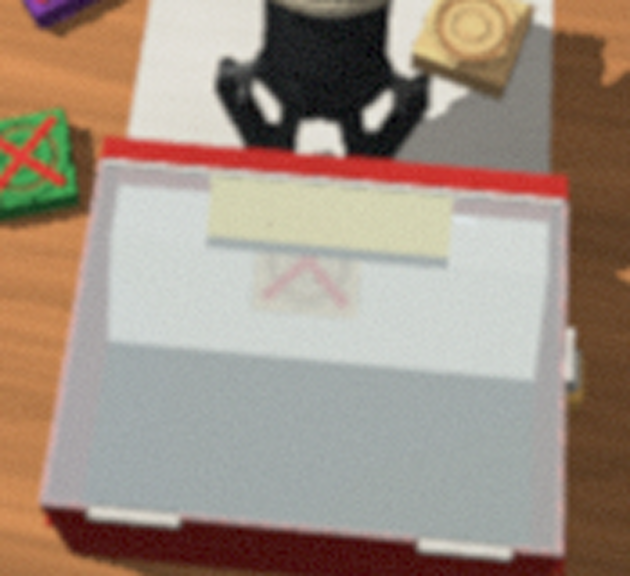

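The block lies under the raised flap at the sill edge, about (305,285) in the crop. There is no contact with the header. A few millimetres more should tip it.

Emit:
apply_moves(
  steps=[-0.3,0,0.12,0,0,0,-0.3,0,0.12,0,0,0,0,0,0,0,0,0,0,0,0,0,0,0],
)

```text
time: 9.48
eef_pos: [0.641, 0.0341, 0.0784]
tool_rot: [3.142, 0.375, -3.031]
contact_force: [-4.2, 0.2, -4.5]
gripper_width: 0.0299
finger_force: 0.0
```

```bash
python3 goto.py -.06,-.01,.085,15,3.14159; python3 -c "
from rig import eyes
import cv2,numpy as np
a=eyes.snapshot('scene')[:,:,::-1][250:410,230:405]
cv2.imwrite('pics/s7.png',cv2.resize(a,None,fx=3.6,fy=3.6,interpolation=cv2.INTER_CUBIC))
b=cv2.imread('pics/s7.png').astype(int)-cv2.imread('pics/s6.png'); d=abs(b).max(2)>25; print(d.sum(),[ (w.min(),w.max()) for w in np.nonzero(d)] if d.any() else 0)"
```

```text
9.4833 box 0.0049 -0.0099 0.0784 [ 3.142  0.375 -3.031] q [-0.02  0.55  2.07  0.32  0.16 -2.01] [-4.2  0.2 -4.5]
-.06,-.01,.085,15,3.14159 [ 5.8  -0.02 -2.99] [-0.     0.113 -0.001]
22147 [(np.int64(0), np.int64(405)), (np.int64(207), np.int64(629))]
```

Emit:
apply_moves(
  steps=[0.6,0,-0.25,0,0,0,1.2,0,-0.5,0,0,0,1.5,0,-0.6,0,0,0,1.5,0,-0.6,0,0.03,0,1.5,0,-0.6,0,0.03,0,1.0,0,-1.5,0,0.03,0,0,0,-3.0,0,0.03,0,0,0,-3.0,0,0,0],
)

```text
time: 10.2
eef_pos: [0.5437, 0.0227, 0.1496]
tool_rot: [-3.14, 0.254, -3.031]
contact_force: [0.9, -0.3, 1.2]
gripper_width: 0.0301
finger_force: 0.0
```

Emit:
apply_moves(
  steps=[1.0,0,-3.0,0,0.06,0,0,0,-3.0,0,0.06,0,0,0,0,0,0,0,0,0,0,0,0,0,0,0,0,0,0,0,0,0,0,0,0,0,0,0,0,0,0,0,0,0,0,0,0,0],
)

```text
time: 10.87
eef_pos: [0.5206, 0.0207, 0.2039]
tool_rot: [-3.142, 0.136, -3.031]
contact_force: [-0.6, 0.2, -0.4]
gripper_width: 0.0301
finger_force: 0.0
```

Emit:
apply_moves(
  steps=[0,0,0,0,0,0,0,0,0,0,0,0,0,0,0,0,0,0,0,0,0,0,0,0,0,0,0,0,0,0,0,0,0,0,0,0,0,0,0,0,0,0,0,0,0,0,0,0],
)

```text
time: 11.53
eef_pos: [0.5212, 0.0206, 0.2049]
tool_rot: [-3.141, 0.137, -3.031]
contact_force: [-0.4, -0.9, 0.1]
gripper_width: 0.03
finger_force: 0.0
```

```bash
python3 goto.py; python3 -c "
from rig import eyes
import cv2
a=eyes.snapshot('scene')[:,:,::-1][215:415,230:420]
a=cv2.resize(a,None,fx=2.6,fy=2.6,interpolation=cv2.INTER_CUBIC)
b=eyes.snapshot('side')[:,:,::-1][160:280,290:440]
b=cv2.resize(b,None,fx=2,fy=2,interpolation=cv2.INTER_CUBIC); import numpy as np
c=np.zeros((520,800,3),np.uint8); c[:a.shape[0],:a.shape[1]]=a; c[:240,500:800]=b
cv2.imwrite('pics/end.png',c)"
```

```text
11.5333 box -0.1156 -0.01 0.2049 [-3.141  0.137 -3.031] q [-0.03  0.27  2.03  0.03  0.71 -1.73] [-0.4 -0.9  0.1]
```

View pics/end.png

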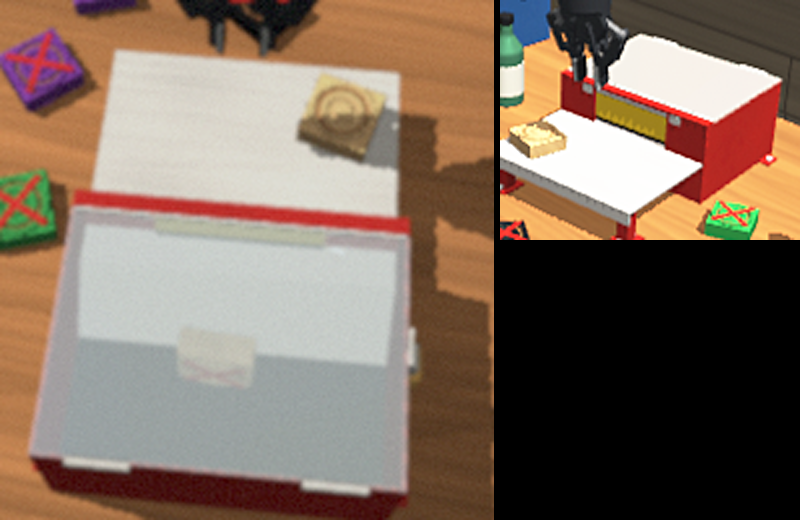

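The reject rests at the foot of the ramp, at (215,355) in the picture. The flap is shut, the good block hasn't moved, and the hand is clear of everything.

```bash
python3 -c "
from rig import ctrl
print(ctrl.finish_job())"
```

```text
the job is handed in; nothing more can be done
None
```

The red-cross block was pushed through the flap and now lies at the foot of the chute; the flap is shut, the good block is still in place on the apron, and the job was handed in after about 11.6 s of the 48 s allowed.

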